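# Offer up the flap of an insect rearing box to its hinge

### The job

The side flap of the white rearing box has come off: take the loose flap that fits, the one with a single knuckle in the middle of its edge, by its handle and, without knocking the box, bring that knuckle into the gap between the box's two knuckles, the flap level and swung right up away from the box, so that all three holes line up for the pin. Leave the other things where they are. Finish still holding the flap there in the air, steady and lined up, carried by your grip alone and not leaning on the box.

Things in the scene. Friction and masses are not known exactly. Their poses are not given: they have to be found in the camera images.
- box_gap (a point): Point on the box's hinge axis half-way between its two knuckles, 110 mm above the bench: the middle of the flap's knuckle belongs here. x along the hinge axis, y level towards the box (its wall begins 14 mm along +y), z up. The knuckles are steel tubes along x, 20 mm outside, 10 mm hole, from 19 to 49 mm on either side; the 38 mm gap is open above and below.
- flap_grip (a point): The flap that fits: centre of its handle, 22 mm above the flap's underside. White plate 100 (x) x 80 (y) x 6 mm, about 0.2 kg, flat on the bench, with a grey upright handle bar in its middle: 50 mm long along x, 14 mm thick along y, from the plate's top (6 mm) to 39 mm above the underside. z up; the single knuckle is on the +y side.
- flap_knuckle (a point): Middle of the hole of the flap's single steel knuckle, 54 mm along +y from the handle's middle and 12 mm below flap_grip (10 mm above the flap's underside). A tube along x, 30 mm long, 20 mm outside, 10 mm hole. x along the hole, y away from the handle, z up.
- flap: The same flap that fits; origin in the middle of its underside, below the handle, axes as for flap_grip.
- box: Closed white plastic rearing box, 200 (x) x 140 (y) x 125 mm high, fixed on the bench, with an opening in its -y side and the hinge knuckles above that opening; origin in the middle of its underside, axes as for box_gap, which lies 84 mm along -y.
- spare: The flap of another box, to be left alone: same plate and handle, but with two knuckles (each 26 mm long) at the ends of its edge and none in the middle. Origin in the middle of its underside.
- pin: The steel hinge pin lying on the bench, to be left alone: 6 mm thick, 104 mm long along its x, with a 24 mm bent end. Origin at the middle of its length on the bench.
- jar: A glass specimen jar, 60 mm wide and 85 mm high, to be left alone. Origin in the middle of its foot.
- dishes: Two stacked glass culture dishes, 90 mm wide and 34 mm high together, to be left alone. Origin in the middle of the underside.
Mind the look-alikes: they are no part of the job. Leave any black or blue look-alike of the flap alone.

How it is judged:
By the outcome, as a careful person would: the job done as asked, in the order asked, and still so for the second after the job is handed in, while the arm keeps its last pose, push and grip.
It also fails if it takes over 34 s, if anything falls off the work surface, if the arm or the gripper's body presses on something with over 40 N, if the wrist force passes 120 N, or if a joint passes its speed limit or range.

### The arm

A 7-joint arm with a two-finger parallel gripper is mounted at the origin on the work surface. World frame = base frame: x ahead of the robot, y to its left, z up, the work surface at z = 0. Lengths are in m, angles in rad, forces in N, time in s.
With the tool pointing down it reaches from about 0.4 to 0.9 m from the base axis. Payload 5.6 kg.
Tool frame: the origin (TCP) lies midway between the tips of the shut fingers; the grasp point (between the pads) lies 19 mm behind it; y points along the fingers, z is the direction in which the jaws open and shut, and the axes are right-handed (so a half turn about y gives the same grasp; the last joint's range is limited). The gripper opens to 92 mm and grips with 3 to 60 N. Pads are 20 mm wide; open, the fingers measure 128 mm over their backs; the gripper's body (75 mm by 189 mm) begins 69 mm behind the grasp point.
Start: joints at [-1.391, 0.468, -0.012, 1.603, 0.006, 1.071, -0.056], TCP at [0.144, 0.634, 0.184] pointing down, gripper open.
Joint ranges: [-2.53, 2.53], [-0.31, 2.02], [-1.57, 1.55], [0.28, 2.44], [-1.29, 4.43], [0.15, 1.84], [-2.92, 2.92]. Speed limits (rad/s): [2.57, 2.57, 3.14, 3.14, 3.14, 3.14, 3.14].

### API

Orientations are given as a 3x3 rotation matrix whose columns are the frame's x, y, z axes.
In Python, from station import env, effector, solver, viewer, workorder, search_frame, tip_of gives the robot as it stands. Calls block until the motion is done:
- env.reach(position, orientation): joint-space move of the TCP to a pose.
- env.movel(position, frame=None, rate=0.15): straight line of the TCP; frame=None keeps the orientation; rate is the mean speed in m/s.
- env.goto_joints(angles): joint-space move.
- effector.release() and effector.grasp(squeeze=None): open the fingers fully, or close them until they stop; squeeze is the grip in N (None keeps the last).
- env.pause(seconds).
- solver.inverse_kinematics(position, orientation): joint angles nearest the present ones, or None.
- env.sense(): the state.
- viewer.read_camera(name): name is "scene" or "top"; returns (picture, depth): 420x560x3 uint8, red, green, blue; 420x560 float32, m along the optical axis (not along the pixel's ray), 0 where there is no reading.
- viewer.camera_info(name): a dict with "intrinsics" (3x3 intrinsics, pixels), "eye" and "rotation" of the camera in the world. Camera axes: x right, y up, looking along -z (the intrinsics and any distortion apply to the point x, -y, -z); pixel columns grow to the right and rows downward; lengths in m; the calibration is good to about 2 mm. A picture is of the moment at which its call begins. camera_info takes no time and is no camera call.
A pose or a line that the arm cannot do raises env.PlanningError and nothing moves.
- workorder.finish_job(): hands the job in, once; it reports no verdict.
Trained networks look in the newest picture that a camera, given by its name, has taken for a name from the list of things; names that differ only in an ending like _2 or _b are one class to them, and where a whole thing is asked for, a point or a joint stands for the part that bears it (a point fixed in the world has none). Each returns a list of dicts, best first, with "score" (0 to 1); they miss things now and then, are a little off and sometimes report something else, mostly with a low value. They report only what shows in the picture. A call takes as long as a camera call. They do not tell look-alikes from the thing itself.
- search_frame(camera, name): "at" ([x, y, z] in m, in world coordinates, good to about 4 mm: the middle of the surface that is visible of it).
- tip_of(camera, name): "at" ([x, y, z] in m, in world coordinates, good to about 4 mm: a listed point, or the origin of a listed thing).
The state is a dict: "t": time; "joint_positions": joint angles; "joint_velocities": joint speeds; "tau": joint torques, N m; "ee_pos": TCP position; "tcp_rot": TCP orientation; "wrist_force": force on the tool from outside, world axes, zero at the start; "moment": the same for the moment, N m; "gripper_width": finger opening in m.
Only numpy, scipy, OpenCV 4.12 (cv2) and the standard library are available. Lean on these libraries where they do the work, as an engineer would, in place of code of your own. Each camera call takes 0.05 s, during which the arm holds its last target.

## Working session

There is one attempt and no reset: what is moved stays moved. The work goes in short steps, each a Python script; the robot and the scene stay as the last script left them, time stands still between calls to the robot, and variables do not carry over. Pictures are saved under pics/ and viewed, and the job is handed in when it is done.

```bash
ls; mkdir -p pics
cat > h.py <<'E'
import numpy as np, cv2
from station import env, effector, solver, viewer, workorder, search_frame, tip_of
def shot(n,f):
    p,d=viewer.read_camera(n); cv2.imwrite(f'pics/{f}.png',p[:,:,::-1]); np.save(f'pics/{f}.npy',d); return p,d
def cloud(n,d):
    c=viewer.camera_info(n); K=np.array(c['intrinsics']);R=np.array(c['rotation']);e=np.array(c['eye'])
    v,u=np.mgrid[:d.shape[0],:d.shape[1]]
    P=np.stack([(u-K[0,2])/K[0,0]*d,-(v-K[1,2])/K[1,1]*d,-d],-1)
    return P@R.T+e
E
python3 - <<'E'
from h import *
for n in ['scene','top']:
    p,d=shot(n,n+'0'); c=viewer.camera_info(n); print(n,c)
    for o in ['box_gap','flap_grip','flap_knuckle','flap','box','spare']:
        for f in (search_frame,tip_of):
            try: print(o,f.__name__,[(np.round(r['at'],3).tolist(),round(r['score'],2)) for r in f(n,o)][:4])
            except Exception as ex: print(o,ex)
print(env.sense())
E
```

```text
pics
scene {'intrinsics': array([[427.83944119,   0.        , 279.09882418],
       [  0.        , 427.83944119, 202.94651743],
       [  0.        ,   0.        ,   1.        ]]), 'eye': array([1.06537392, 0.25384528, 0.90971735]), 'rotation': array([[-0.55227866, -0.64973743,  0.52233089],
       [ 0.83355923, -0.44010411,  0.33389727],
       [ 0.01293442,  0.61979806,  0.78465474]])}
box_gap call [([0.596, 0.244, 0.127], 0.69)]
box_gap call [([0.56, 0.162, 0.111], 0.79), ([0.496, -0.36, -0.005], 0.39)]
flap_grip call [([0.337, -0.335, 0.006], 0.97), ([0.499, -0.349, 0.006], 0.89), ([0.415, -0.482, 0.01], 0.87), ([0.669, -0.447, 0.006], 0.85)]
flap_grip call [([0.414, -0.49, 0.027], 0.94), ([0.665, -0.454, 0.021], 0.86)]
flap_knuckle call [([0.666, -0.44, 0.007], 0.94), ([0.496, -0.351, 0.006], 0.93), ([0.335, -0.335, 0.005], 0.65), ([0.418, -0.483, 0.008], 0.56)]
flap_knuckle call [([0.381, -0.351, 0.01], 0.91), ([0.491, -0.301, 0.013], 0.89), ([0.386, -0.537, 0.009], 0.85)]
flap call [([0.505, -0.351, 0.002], 0.94), ([0.674, -0.447, 0.007], 0.93), ([0.415, -0.481, 0.007], 0.65),
[... 1941 characters left out ...]
 1.07141753, -0.05631067]), 'joint_velocities': array([ 0.00027924,  0.00041486,  0.0007516 , -0.00180243, -0.00015314,
        0.00023854,  0.0001566 ]), 'tau': array([ 2.04029097e-04, -5.20432127e+01, -1.25527504e-02, -2.44045419e+01,
       -5.66720066e-02,  1.16356471e-02,  3.37307415e-05]), 'ee_pos': array([0.14365711, 0.6339403 , 0.18439916]), 'tcp_rot': array([[ 9.75267569e-01,  3.90167307e-05,  2.21027525e-01],
       [-2.21027526e-01,  2.16004421e-05,  9.75267570e-01],
       [ 3.32774599e-05, -9.99999999e-01,  2.96899821e-05]]), 'wrist_force': array([-0.36337437, -0.09044035, -0.26338439]), 'moment': array([0.01687068, 0.04774425, 0.01332107]), 'gripper_width': 0.09177160948279862}
```

View pics/scene0.png

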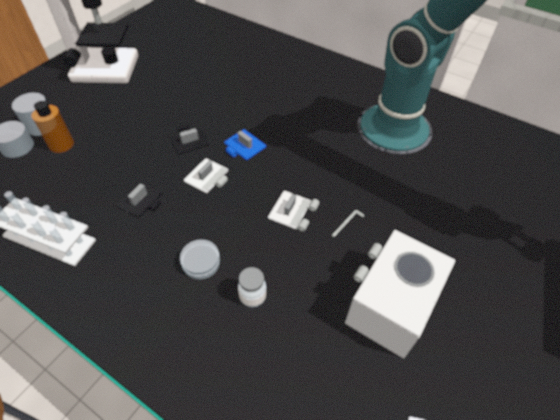

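View pics/top0.png

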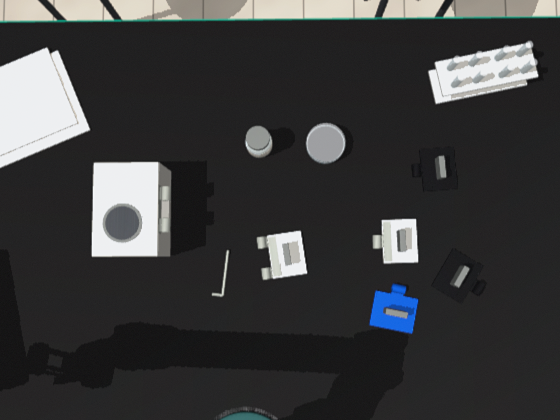

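The view fits the list: the flap candidates in the top picture are white at (400,241), with one knuckle at its middle left (377,241), white with two end knuckles (the spare) at (287,254), black at (440,168) and (460,275), and blue at (395,310). I choose the white one at (400,241). The box is at (132,210), with its knuckles at (165,193) and (165,225). Next I'll take close crops and do the geometry.

Run:
```python
from h import *
p=cv2.imread('pics/top0.png'); d=np.load('pics/top0.npy'); X=cloud('top',d); np.save('X.npy',X)
a=cv2.resize(p[205:280,360:440],None,fx=5,fy=5,interpolation=cv2.INTER_NEAREST)
b=cv2.resize(p[155:265,85:185],None,fx=3.75,fy=3.4,interpolation=cv2.INTER_NEAREST)
cv2.imwrite('pics/crop0.png',np.hstack([a,b[:375] if b.shape[0]>375 else cv2.copyMakeBorder(b,0,375-b.shape[0],0,0,0)]))
print(d.dtype)
def rect(m,name):
    q=X[m][:,:2].astype(np.float32); r=cv2.minAreaRect(q); print(name,m.sum(),np.round(r[0],4),np.round(r[1],4),r[2], 'z',np.median(X[m][:,2]))
z=X[...,2]; V=p.min(2)
m=np.zeros_like(V,bool); m[205:280,360:440]=1
np.set_printoptions(linewidth=200,precision=0,suppress=True)
rect(m&(z>0.003)&(z<0.05),'flap all'); rect(m&(z>0.033),'handle'); 
rect(m&(z>0.013)&(z<0.03)&(X[...,1]>-.32),'kn')
k=np.zeros_like(V,bool); k[150:270,80:185]=1
rect(k&(z>.12)&(z<.14),'boxtop')
q=k&(z>.09)&(z<.122)&(X[...,1]<0.185); rect(q,'knuck')
print((z[225:258:1,370:422:2]*1000))
print((z[180:240,152:176]*1000))
```

```text
float32
flap all 2043 [ 0. -0.] [0. 0.] 89.06864929199219 z 0.006299046025484367
handle 165 [ 0. -0.] [0. 0.] 3.438885450363159 z 0.039347641973977554
kn 101 [ 0. -0.] [0. 0.] 0.8937632441520691 z 0.018380550351178027
boxtop 6185 [1. 0.] [0. 0.] 0.025571970269083977 z 0.1253481318677896
knuck 591 [1. 0.] [0. 0.] 89.98039245605469 z 0.11504745671469041
[[   3.    3.    3.   -2.   -2.    0.    7.    7.    6.   11.    7.    9.    7.   10.    7.    7.    3.    7.    7.    8.    8.    8.    2. 1268.   -6.   -1.]
 [   1.   -4.   -1.   -1.   -0.   -3.    8.   11.    8.   11.    5.    2.    7.    5.    7.    6.    7.    2.    7.    6.    5.    2.    6.   -3.    2.    1.]
 [   1.   -1.    3.    2.    3.   -3.    2.    9.   10.    9.    9.    6.    8.    4.    6.    4.    4.    4. 1268.    8.    3.    7.    7.    6.    2.   -1.]
 [  -1.    1.   -1.    3.    1.   -1.    9.    6.    9.    9.    9. 1268.    9.    6.    8.    4.    6.    9.    3.   10.    5.    5.    9.    7.    3.    0.]
 [   3.   -4.    3.    2.   -1.   -2.    3.    5.   13.    7.   12.    4.    5.    4.    7.   35.   39.   38. 
[... 4029 characters left out ...]
5.    1.    4.   -3.   -1.    3.   -3.    7.    4.    5.    7.    9.    2.   11.    6.   12.    5.    3.    8.    2.    5.    5.    5.    6.    1. 1268.]
 [  -3.   -1.    4.    1.    1.   -7.   -3.    3.   10.    4.    8.    7.    7.    7.    6.    4.    6.    4.    6.   10.    4.    5.    9.    5.   -1.   -2.]
 [  -6.    2.   -0.   -1.   -2.   -0.    3.    6.    9.   11.    9.   10.    7.    6.    5.    7.    7.    6.    4.    4.    2.   12.    6.    8.   -3.    1.]]
[[126. 120. 125. ...  -0.   0.  -2.]
 [129. 124. 126. ...   1.   0.  -1.]
 [126. 122. 125. ...   4.   2.   2.]
 ...
 [122. 127. 124. ...   0.  -1.   3.]
 [122. 122. 126. ...   2.  -1.  -2.]
 [122. 127. 126. ...   2.   2.  -6.]]
```

View pics/crop0.png

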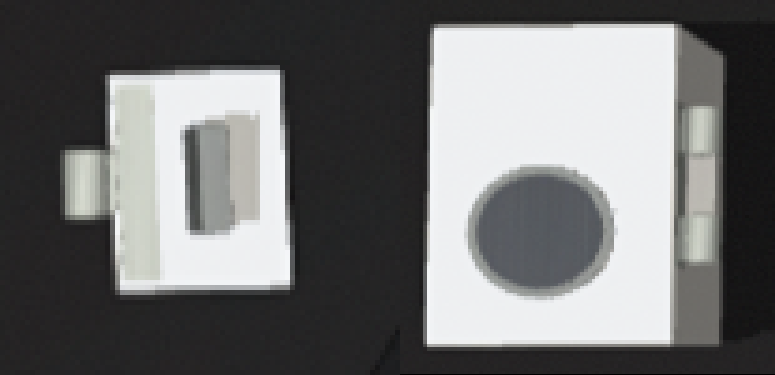

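The crop shows one steel knuckle, at (85,185), in the middle of a white plate's edge, so the choice holds. The box knuckles are at (698,130) and (698,240). Now I'll fit silhouettes in both cameras to get precise poses.

```bash
cat > fit.py <<'E'
from h import *
from scipy.optimize import minimize
S=8
def proj(cam,P):
    c=viewer.camera_info(cam); K=np.array(c['intrinsics']);R=np.array(c['rotation']);e=np.array(c['eye'])
    q=(P-e)@R; return np.stack([K[0,2]+K[0,0]*q[:,0]/-q[:,2],K[1,2]-K[1,1]*q[:,1]/-q[:,2]],1)
def boxp(x0,x1,y0,y1,z0,z1): return np.array([[x,y,z] for x in(x0,x1) for y in(y0,y1) for z in(z0,z1)])
def tube(x0,x1,y,z,r=.01):
    t=np.linspace(0,2*np.pi,24,endpoint=False); return np.array([[x,y+r*np.cos(a),z+r*np.sin(a)] for x in(x0,x1) for a in t])
FLAP=[boxp(-.05,.05,-.04,.04,0,.006),tube(-.015,.015,.054,.01),boxp(-.014,.014,.04,.054,.002,.006),boxp(-.025,.025,-.007,.007,.006,.039)]
BOX=[boxp(-.1,.1,-.07,.07,0,.125),tube(-.049,-.019,-.084,.11),tube(.019,.049,-.084,.11)]
BTOP=[boxp(-.1,.1,-.07,.07,.1249,.125)]
def T(parts,pose):
    x,y,a=pose[:3]; z=pose[3] if len(pose)>3 else 0
    R=np.array([[np.cos(a),-np.sin(a),0],[np.sin(a),np.cos(a),0],[0,0,1]])
    return [p@R.T+[x,y,z] for p in parts]
def render(cam,parts,roi):
    r0,r1,c0,c1=roi; m=np.zeros(((r1-r0)*S,(c1-c0)*S),np.uint8)
    for P in parts:
        q=(proj(cam,P)-[c0,r0]+.5)*S-.5
        h=cv2.convexHull(q.astype(np.float32))
        cv2.fillPoly(m,[np.round(h*16).astype(np.int32)],255,shift=4)
    return cv2.resize(m,None,fx=1/S,fy=1/S,interpolation=cv2.INTER_AREA)/255.
def soft(img,roi,lo,hi,ch=None,fill=True):
    r0,r1,c0,c1=roi; g=img[r0:r1,c0:c1].astype(float).min(2)
    s=np.clip((g-lo)/(hi-lo),0,1)
    if fill:
        b=(s>.5).astype(np.uint8); cs,_=cv2.findContours(b,cv2.RETR_EXTERNAL,cv2.CHAIN_APPROX_NONE)
        c=max(cs,key=cv2.contourArea); f=np.zeros_like(b); cv2.drawContours(f,[c],-1,1,-1)
        s=np.where(cv2.erode(f,np.ones((3,3)))>0,1,s); s=s*(cv2.dilate(f,np.ones((3,3)))>0)
    return s
def fit(terms,p0,step=(.004,.004,.03,.003)):
    f=lambda p: sum(((render(c,T(M,p),roi)-s)**2).sum() for c,M,s,roi in terms)
    p0=np.array(p0,float); st=np.array(step[:len(p0)])
    best=None
    for k in range(3):
        sim=np.vstack([p0]+[p0+np.eye(len(p0))[i]*st[i]/(k+1)*(-1)**k for i in range(len(p0))])
        r=minimize(f,p0,method='Nelder-Mead',options=dict(initial_simplex=sim,xatol=1e-5,fatol=1e-3,maxiter=300)); p0=r.x
    return r.x,r.fun
E
python3 - <<'E'
from fit import *
t=cv2.imread('pics/top0.png'); s=cv2.imread('pics/scene0.png')
rf=(205,280,360,440); rs=(150,200,175,240)
a=soft(t,rf,35,190); b=soft(s,rs,40,190)
cv2.imwrite('pics/s.png',np.hstack([cv2.resize(x*255,(350,350),interpolation=0) for x in (a,b)]))
p0=[.494,-.355,0]
print('flap top',fit([('top',FLAP,a,rf)],p0)); print('flap scene',fit([('scene',FLAP,b,rs)],p0)); print('both',fit([('top',FLAP,a,rf),('scene',FLAP,b,rs)],p0))
rb=(150,270,80,185); 
c=soft(t,rb,110,235); p0=[.56,.245,0]
print('box top-face',fit([('top',BTOP,c,rb)],p0))
rbs=(225,360,335,465); e=soft(s,rbs,35,110)
cv2.imwrite('pics/s2.png',np.hstack([cv2.resize(x*255,(350,350),interpolation=0) for x in (c,e)]))
print('box scene',fit([('scene',BOX,e,rbs)],p0)); print('both',fit([('top',BTOP,c,rb),('scene',BOX,e,rbs)],p0))
E
```

```text
flap top (array([ 0.49462273, -0.35856815,  0.02962215]), np.float64(12.63420162180479))
flap scene (array([ 0.49290219, -0.36212299,  0.06395828]), np.float64(31.72343021914648))[ WARN:0@0.848] global loadsave.cpp:1063 imwrite_ Unsupported depth image for selected encoder is fallbacked to CV_8U.
Traceback (most recent call last):
  File "fit.py", line 38, in fit
    r=minimize(f,p0,method='Nelder-Mead',options=dict(initial_simplex=sim,xatol=1e-5,fatol=1e-3,maxiter=300)); p0=r.x
  File "fit.py", line 33, in <lambda>
    f=lambda p: sum(((render(c,T(M,p),roi)-s)**2).sum() for c,M,s,roi in terms)
                ~~~^^^^^^^^^^^^^^^^^^^^^^^^^^^^^^^^^^^^^^^^^^^^^^^^^^^^^^^^^^^^
  File "fit.py", line 33, in <genexpr>
    f=lambda p: sum(((render(c,T(M,p),roi)-s)**2).sum() for c,M,s,roi in terms)
                      ~~~~~~^^^^^^^^^^^^^^
  File "fit.py", line 20, in render
    q=(proj(cam,P)-[c0,r0]+.5)*S-.5
       ~~~~^^^^^^^
  File "fit.py", line 5, in proj
    c=viewer.camera_info(cam); K=np.array(c['intrinsics']);R=np.array(c['rotation']);e=np.array(c['eye'])
ValueError: time passes only in moves, steps and waits
```

View pics/s.png

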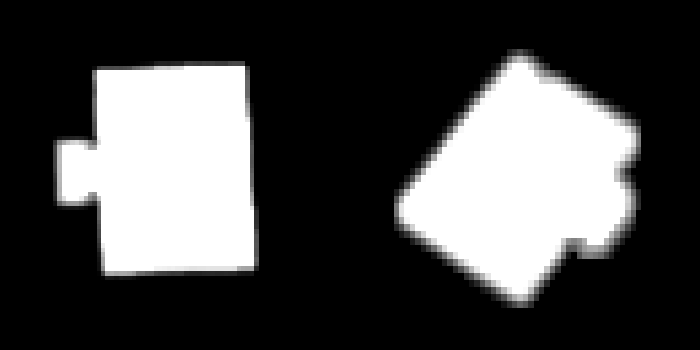

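```bash
sed -i 's/^S=8/S=8\nimport functools\n@functools.lru_cache\ndef CI(n): return viewer.camera_info(n)/; s/c=viewer.camera_info(cam)/c=CI(cam)/' fit.py
cat >> fit.py <<'E'
def overlay(img,terms,p,f,sc=4):
    o=[]
    for c,M,s,roi in terms:
        r0,r1,c0,c1=roi; k=350/(r1-r0); m=cv2.resize(img[c][r0:r1,c0:c1],None,fx=k,fy=k,interpolation=0)
        for P in T(M,p):
            h=cv2.convexHull(((proj(c,P)-[c0,r0]+.5)*k-.5).astype(np.float32)); cv2.polylines(m,[np.round(h).astype(np.int32)],True,(0,0,255),1)
        o.append(m)
    cv2.imwrite(f,np.hstack(o))
E
python3 - <<'E'
from fit import *
t=cv2.imread('pics/top0.png'); s=cv2.imread('pics/scene0.png'); I={'top':t,'scene':s}
rf=(205,280,360,440); rs=(150,200,175,240)
a=soft(t,rf,35,190); b=soft(s,rs,40,190)
p0=[.494,-.355,0]
ft=[('top',FLAP,a,rf)]; fs=[('scene',FLAP,b,rs)]
pt=fit(ft,p0); print('top',pt); print('top4',fit(ft,p0+[0])); ps=fit(fs,p0); print('sc',ps)
overlay(I,ft+fs,pt[0],'pics/o1.png')
rb=(150,270,80,185); rbs=(225,360,335,465)
c=soft(t,rb,110,235); p0=[.56,.245,0]; e=soft(s,rbs,35,110)
bt=[('top',BTOP,c,rb)]; bs=[('scene',BOX,e,rbs)]
p=fit(bt,p0); print('box top',p); print('box sc',fit(bs,p0)); 
overlay(I,[('top',BTOP+BOX[1:],c,rb)]+bs,p[0],'pics/o2.png')
E
```

```text
top (array([ 0.49462273, -0.35856815,  0.02962215]), np.float64(12.63420162180479))
top4 (array([ 0.49460663, -0.35829805,  0.03369626,  0.00196345]), np.float64(10.616317185297738))
sc (array([ 0.49290219, -0.36212299,  0.06395828]), np.float64(31.72343021914648))
box top (array([0.56065924, 0.24612478, 0.00463866]), np.float64(25.143464501345633))
box sc (array([ 0.56046963,  0.24672696, -0.0068522 ]), np.float64(309.1540539792388))
```

View pics/o1.png

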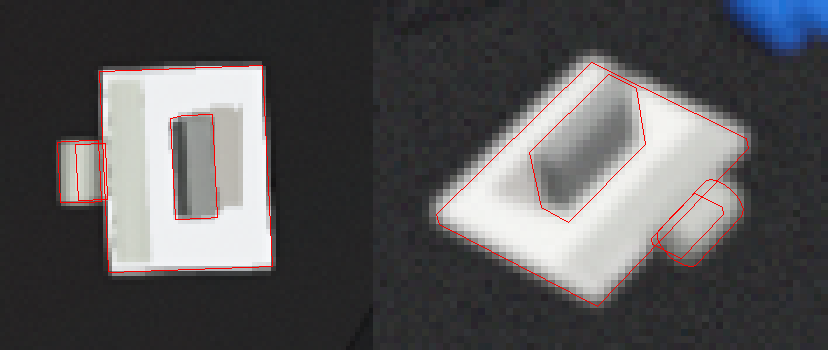

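View pics/o2.png

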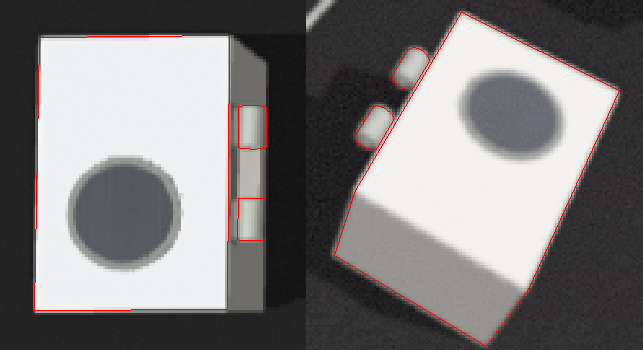

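Run:
```python
from fit import *
s=cv2.imread('pics/scene0.png'); t=cv2.imread('pics/top0.png')
for P in T(BOX,[.56066,.24612,.00464]): print(np.round(proj('scene',P).mean(0)),np.round(proj('top',P).mean(0)))
m=cv2.resize(s[240:300,345:405],None,fx=8,fy=8,interpolation=0)
for P in T(BOX[1:],[.56066,.24612,.00464]):
    h=cv2.convexHull(((proj('scene',P)-[345,240]+.5)*8-.5).astype(np.float32)); cv2.polylines(m,[np.round(h).astype(np.int32)],True,(0,0,255),1)
cv2.imwrite('pics/o3.png',m)
```

```text
[399. 294.] [133. 211.]
[375. 251.] [166. 225.]
[361. 274.] [166. 193.]
```

View pics/o3.png

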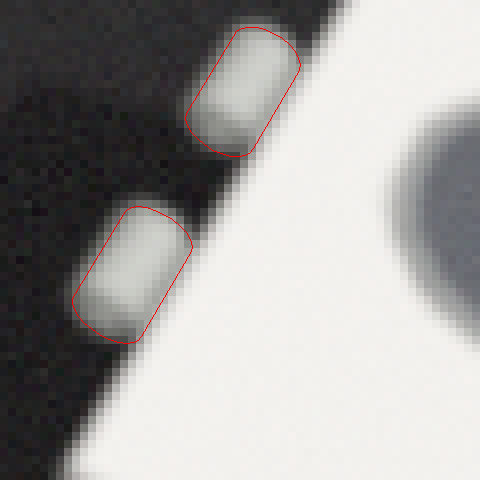

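```bash
cat >> h.py <<'E'
def Rz(a): c,s=np.cos(a),np.sin(a); return np.array([[c,0,-s],[s,0,c],[0,-1,0.]])
def Rf(a): c,s=np.cos(a),np.sin(a); return np.array([[c,-s,0],[s,c,0],[0,0,1.]])
FL=np.array([.4946,-.3585,0]); FA=.031
GAP=np.array([.5610,.1621,.110]); GA=.0046
E
python3 - <<'E'
from h import *
F=Rf(FA)
a=FL+F@[0,-.028,.012]; b=GAP+Rf(GA)@[0,-.054,-.010+.012]
for q in (a,b,b+[0,-.08,.0],[.45,.15,.3],a+[0,0,.15]):
  for k in (0,np.pi):
    r=solver.inverse_kinematics(np.array(q),Rz(FA+k)); print(np.round(q,3),k,None if r is None else np.round(r,2))
print(env.sense()['t'])
E
```

```text
[ 0.495 -0.386  0.012] 0 [ 0.19  0.71  0.58  1.8  -0.52  0.79  2.64]
[ 0.495 -0.386  0.012] 3.141592653589793 [ 0.01  0.82  0.86  1.81 -0.78  0.9  -0.3 ]
[0.561 0.108 0.112] 0 [-0.49  0.43  0.31  1.88 -0.17  0.86  1.5 ]
[0.561 0.108 0.112] 3.141592653589793 [-0.83  0.51  0.77  1.9  -0.44  0.91 -1.39]
[0.561 0.028 0.112] 0 [-0.46  0.43  0.45  1.91 -0.24  0.86  1.71]
[0.561 0.028 0.112] 3.141592653589793 [-0.8   0.54  0.91  1.93 -0.53  0.93 -1.16]
[0.45 0.15 0.3 ] 0 [-0.75  0.04  0.37  1.89 -0.02  1.21  1.23]
[0.45 0.15 0.3 ] 3.141592653589793 [-1.03  0.03  0.67  1.9  -0.02  1.21 -1.9 ]
[ 0.495 -0.386  0.162] 0 [-0.08  0.63  1.    1.73 -0.58  1.12  2.71]
[ 0.495 -0.386  0.162] 3.141592653589793 [-0.14  0.7   1.13  1.73 -0.69  1.17 -0.35]
1.3
```

Run:
```python
from h import *
env.goto_joints([0.62,0.25,0,1.75,0,1.14,-.93])
s=env.sense(); print(s['t'],s['ee_pos'],s['tcp_rot'][:,0])
a=FL+Rf(FA)@[0,-.028,.012]
r=solver.inverse_kinematics(a+[0,0,.08],Rz(FA+np.pi)); print(np.round(r,2))
env.reach(a+[0,0,.08],Rz(FA+np.pi))
s=env.sense(); print(s['t'],s['ee_pos'],s['joint_positions'].round(2))
shot('scene','pre'); shot('top','pret')
```

```text
4.8833 [ 0.43608796 -0.35131274  0.25367614] [-0.99974999 -0.022317   -0.00138079]
[ 0.61  0.53 -0.    1.73  0.    0.88 -0.93]
5.6167 [ 0.49597942 -0.3867472   0.0929582 ] [ 0.61  0.53 -0.    1.73  0.    0.88 -0.93]
```

View pics/pre.png

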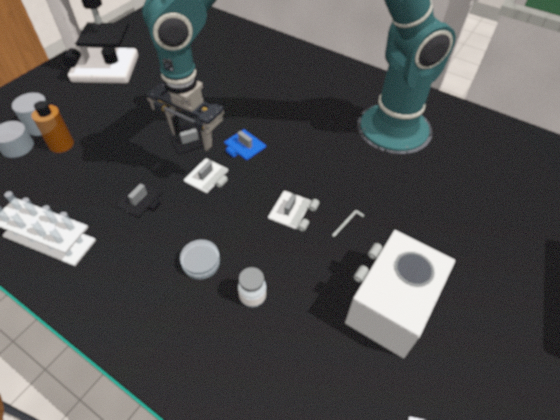

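View pics/pret.png

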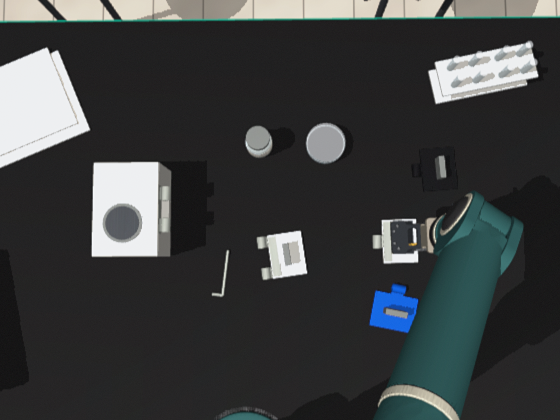

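Run:
```python
from h import *
a=FL+Rf(FA)@[0,-.028,.012]
env.movel(a,Rz(FA+np.pi),rate=.08)
s=env.sense(); print(s['t'],s['ee_pos'],s['wrist_force'])
effector.grasp(15)
s=env.sense(); print(s['t'],s['ee_pos'],s['wrist_force'],s['gripper_width'])
shot('scene','gr')
```

```text
6.8667 [ 0.49589746 -0.38680159  0.01256951] [-0.44677986 -0.72521119  0.21481896]
8.2083 [ 0.4954627  -0.38645613  0.01198388] [ 0.13142302  0.34854436 -0.09606584] 0.0004955153264201368
```

```bash
python3 -c "
import cv2;p=cv2.imread('pics/gr.png');cv2.imwrite('pics/grc.png',cv2.resize(p[110:210,140:260],None,fx=6,fy=6))"
```

```text
(no output)
```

View pics/grc.png

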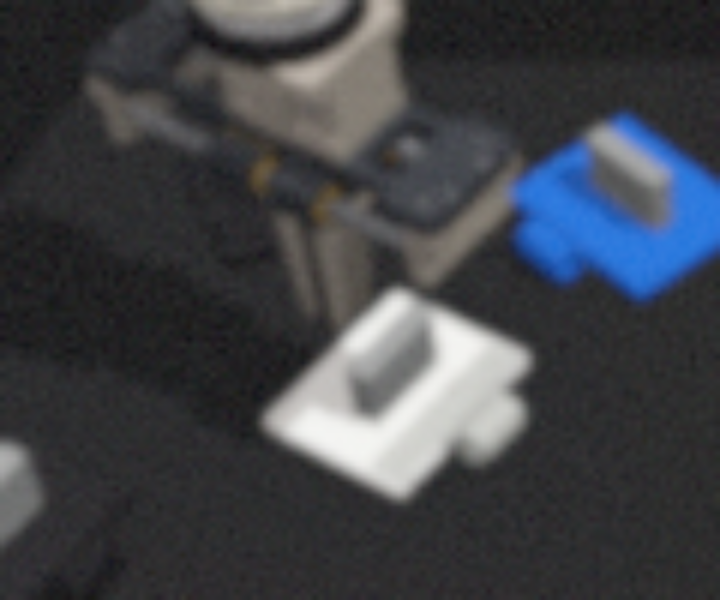

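Run:
```python
from fit import *
s=env.sense(); P=np.array([s['ee_pos']]); print(s['tcp_rot'].round(3)); q=proj('scene',P)[0]; print(q,(q-[140,110])*6)
d=np.load('pics/gr.npy'); X=cloud('scene',d)
# finger points
for r,c in [(157,195),(160,196),(150,192),(162,195)]: print(X[r,c].round(3))
```

```text
[[-1.     0.     0.031]
 [-0.031  0.    -1.   ]
 [-0.    -1.    -0.   ]]
[197.95667558 169.29020705] [347.74005346 355.74124232]
[ 0.504 -0.379  0.074]
[ 0.503 -0.379  0.061]
[ 0.506 -0.383  0.099]
[ 0.504 -0.383  0.051]
```

Run:
```python
from fit import *
a=cv2.imread('pics/scene0.png');a2=cv2.imread('pics/pre.png');b=cv2.imread('pics/gr.png')
o=np.hstack([cv2.resize(p[150:200,180:232],None,fx=5,fy=5,interpolation=0) for p in (a,a2,b)])
cv2.imwrite('pics/cmp.png',o)
for n in('scene0','gr'):
    X=cloud('scene',np.load(f'pics/{n}.npy')); R=X[150:200,180:232].reshape(-1,3)
    h=R[(R[:,2]>.034)&(R[:,2]<.044)&(R[:,1]>-.40)]; print(n,len(h),h.mean(0).round(4),h.min(0).round(3),h.max(0).round(3))
    k=R[(R[:,2]>.012)&(R[:,2]<.025)&(R[:,1]>-.32)]; print(len(k),k.mean(0).round(4))
print(env.sense()['t'])
```

```text
scene0 88 [ 0.4939 -0.3583  0.0388] [ 0.467 -0.369  0.034] [ 0.518 -0.351  0.043]
70 [ 0.492  -0.3031  0.0175]
gr 91 [ 0.4937 -0.3581  0.039 ] [ 0.467 -0.367  0.034] [ 0.518 -0.351  0.044]
66 [ 0.492  -0.3042  0.0177]
8.2583
```

View pics/cmp.png

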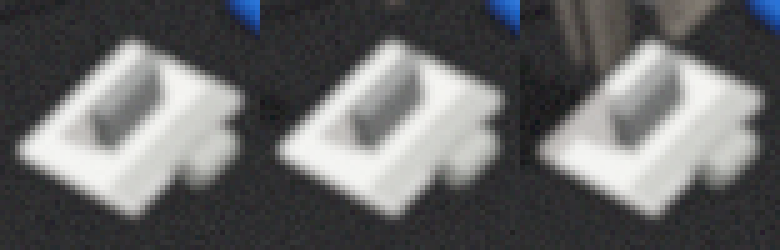

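Run:
```python
from fit import *
b=cv2.imread('pics/pre.png'); m=cv2.resize(b[70:170,130:240],None,fx=5,fy=5,interpolation=0)
R=Rz(FA+np.pi); t=np.array([.49598,-.38675,.09296])
for z in (-.055,-.046,0,.046,.055):
    for k in (0,.04):
        q=(proj('scene',(t+R@[0,-k,z])[None])[0]-[130,70])*5; cv2.circle(m,tuple(int(v) for v in q),4,(0,0,255) if k==0 else (0,255,0),-1)
b2=cv2.imread('pics/gr.png'); m2=cv2.resize(b2[90:190,140:250],None,fx=5,fy=5,interpolation=0)
cv2.imwrite('pics/fing.png',m)
X=cloud('scene',np.load('pics/pre.npy'))
for r in range(120,152,4): print(r,[X[r,c].round(3).tolist() if 0.05<X[r,c,2]<.3 else 0 for c in range(164,218,6)])
```

```text
120 [0, [0.508, -0.44, 0.176], [0.493, -0.435, 0.168], 0, 0, [0.516, -0.343, 0.229], [0.525, -0.313, 0.25], [0.524, -0.295, 0.258], [0.507, -0.293, 0.247]]
124 [0, [0.504, -0.449, 0.156], [0.498, -0.432, 0.16], 0, 0, [0.525, -0.336, 0.227], [0.523, -0.318, 0.234], [0.522, -0.299, 0.243], [0.502, -0.3, 0.228]]
128 [0, 0, [0.498, -0.436, 0.144], 0, 0, 0, [0.523, -0.321, 0.22], [0.522, -0.302, 0.229], [0.503, -0.3, 0.216]]
132 [0, 0, [0.504, -0.433, 0.136], 0, 0, 0, 0, [0.525, -0.301, 0.219], 0]
136 [0, 0, 0, 0, 0, 0, 0, [0.502, -0.326, 0.176], 0]
140 [0, 0, 0, 0, 0, 0, 0, [0.504, -0.326, 0.164], 0]
144 [0, 0, 0, 0, 0, 0, 0, [0.501, -0.331, 0.145], 0]
148 [0, 0, 0, 0, 0, 0, 0, [0.502, -0.333, 0.131], 0]
```

View pics/fing.png

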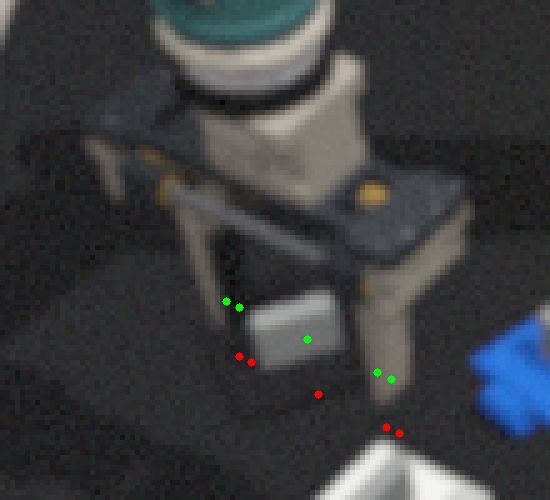

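Run:
```python
from fit import *
np.set_printoptions(linewidth=220,suppress=True)
X=cloud('scene',np.load('pics/gr.npy'))
print((X[154:174,188:206,2]*1000).round(0).astype(int))
print((X[154:174,188:206,1]*1000).round(0).astype(int))
effector.release(); s=env.sense(); print(s['t'],s['gripper_width'],s['ee_pos'],s['wrist_force'])
b,_=shot('scene','op'); b=b[:,:,::-1]
cv2.imwrite('pics/opc.png',cv2.resize(b[110:210,140:260],None,fx=6,fy=6,interpolation=0))
X=cloud('scene',np.load('pics/op.npy'))
print((X[154:180,196:222,2]*1000).round(0).astype(int))
```

```text
[[  2  69  75  77  81  79  83  87  91  89  82  78  75  74   2  -1   2   0]
 [  1   1  74  72  77  76  79  81  85  81  82  80  76  71   3   0   1   1]
 [  2   1  62  68  70  73  75  77  82  78  74  74  69  64   0   2  -2   3]
 [  0  -1  62  62  67  71  70  74  74  73  72  72  65  60   1   1   2   2]
 [  1  -1   2  61  60  65  64  72  68  74  68  67  60  57   1   0  -1   2]
 [ -1   0  -1  54  56  60  61  63  67  67  64  59  60  55   2   2  -1   7]
 [ -1  -1   2  51  48  53  57  57  61  63  61  57  56  50  -1   3   9  10]
 [  0   0   4   1  46  49  54  52  54  60  59  59  51   2  -1   8   8   7]
 [  2   1   5   2   1  45  49  51  49 910  51  51   2   0   3   6   9   9]
 [  0   2   3   2   3   4  45  45  46  49  50   0   2   8   6 910   9  38]
 [  2   1  -1   2   1   2  -1   4   1  46  -1   1   8   8   7   2  39  41]
 [  1   2   3   1   0   0   0   1   0   1   0   8   5   7   6  40  39  39]
 [ -1   4   1   5   2   3   2   1   1   4   4   5   7   2  41  39  42  39]
 [  0   1   1  -1   0   2   0  -1   3   5   9   7   7  40  37  39  41  41]
 [  3   2   2   1   2   2  -1   1   8   6   7   9 
[... 4447 characters left out ...]
  13   9   5   7   6   6  10   8   7   9   9   9   9   7]
 [  5   7   7  29  31  30  34  26  24  23  17  11  13   7   8   5   7   9  11   9   8   7   7  10   9   8]
 [  5   8   9  23  24  26  30  27  23  16  12   9   9   9   5  10   8   7   5  12   7  10   9   8  10   6]
 [  8   7  10  18  21  24  26  21  17  14  10   8   6   4   5   7  11   7   8  10   8  10   8   9  10  18]
 [  6   6  11  16  15  20  19  14  14   8   8   7   4   4   5  11   9  11   3   9   7   7   9  11  16  21]
 [  4  10   9   7  10  16  18  13  11   5   9   6   6   2   9   8   7   9  10   6   9   8   5  19  21  21]
 [  5   5   7   6   6  10  12  10   7   5   6   5   7   7  10  10  10   8   7   4   8   6  16  21  18  19]]
```

View pics/opc.png

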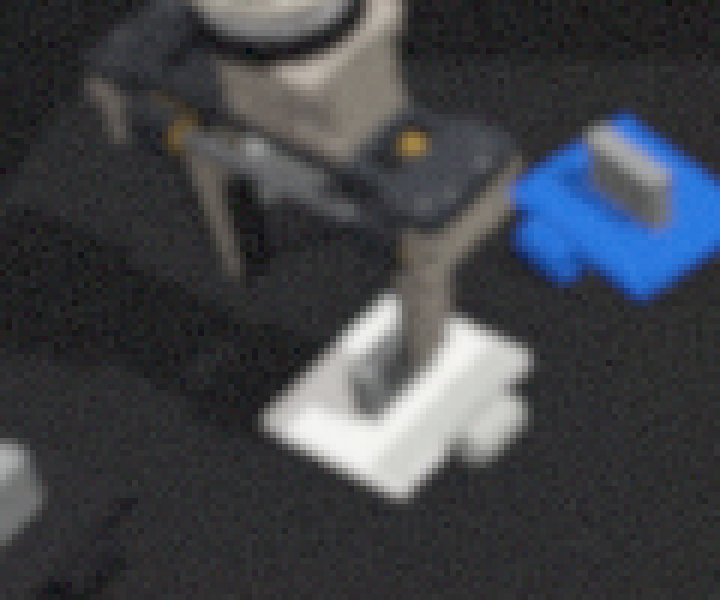

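The closed jaws passed above the handle. Depth shows the fingertips at z≈0.043 while the state reports 0.012, so the true tips sit about 31 mm behind the reported TCP. The flap has not moved. I'll go lower to correct for this, watching the force.

Run:
```python
from h import *
a=FL+Rf(FA)@[0,-.028,0]
for z in (-.008,-.018):
    try: env.movel(np.r_[a[:2],z],Rz(FA+np.pi),rate=.06)
    except Exception as ex: print('ERR',ex); break
    s=env.sense(); print(s['t'],s['ee_pos'],s['wrist_force'])
b,_=shot('scene','op2'); b=b[:,:,::-1]
cv2.imwrite('pics/opc2.png',cv2.resize(b[110:210,140:260],None,fx=6,fy=6,interpolation=0))
```

```text
10.1667 [ 0.49512556 -0.38624634 -0.00868572] [ 0.44292423 -0.89007995  0.04020411]
10.4833 [ 0.4950986  -0.38625539 -0.01851378] [ 0.254341   -0.1534757  -0.22152822]
```

View pics/opc2.png

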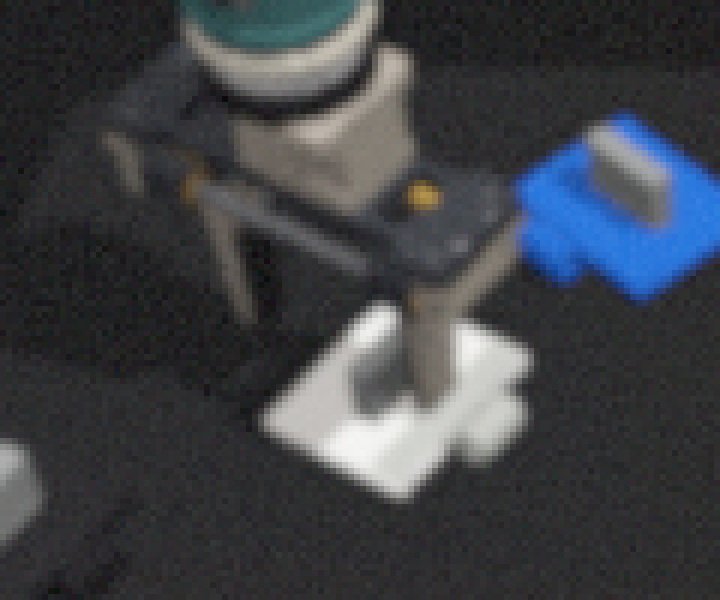

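The +y finger now stands between the handle and the knuckle, with its tip at about (430,400), and nothing is touching. Now I'll close.

Run:
```python
from fit import *
effector.grasp(15)
s=env.sense(); print(s['t'],s['ee_pos'],s['wrist_force'],s['gripper_width'])
effector.grasp(45)
s=env.sense(); print(s['t'],s['ee_pos'].round(4),s['tcp_rot'].round(4).tolist(),s['wrist_force'],s['gripper_width'])
b,_=shot('scene','gr2'); b=b[:,:,::-1]; shot('top','gr2t')
cv2.imwrite('pics/gr2c.png',cv2.resize(b[110:210,140:260],None,fx=6,fy=6,interpolation=0))
t=cv2.imread('pics/gr2t.png'); cv2.imwrite('pics/gr2tc.png',cv2.resize(t[195:295,350:470],None,fx=6,fy=6,interpolation=0))
```

```text
11.6917 [ 0.49545233 -0.3865984  -0.01799696] [0.28659583 1.45852817 1.25564712] 0.013988533685252706
11.9083 [ 0.4954 -0.3866 -0.018 ] [[-0.9995, 0.0, 0.0309], [-0.0309, -0.0001, -0.9995], [-0.0, -1.0, 0.0001]] [0.14838078 1.55927549 1.12546042] 0.013106514211550579
```

View pics/gr2c.png

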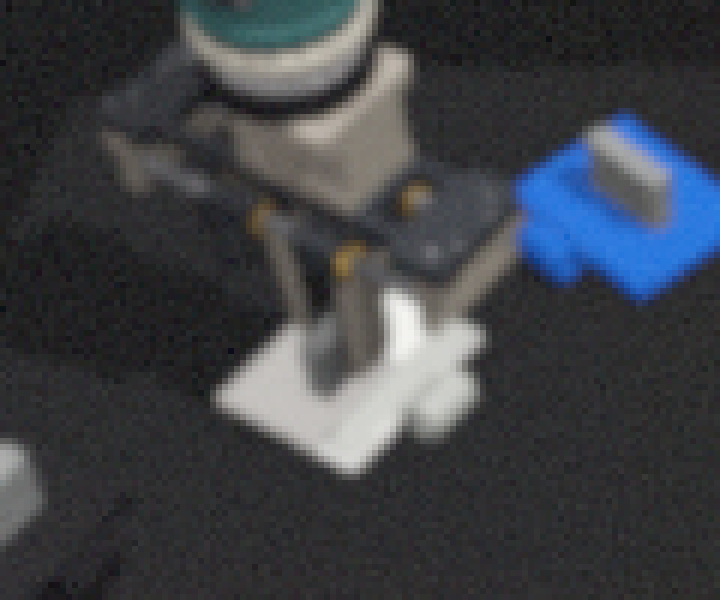

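View pics/gr2tc.png

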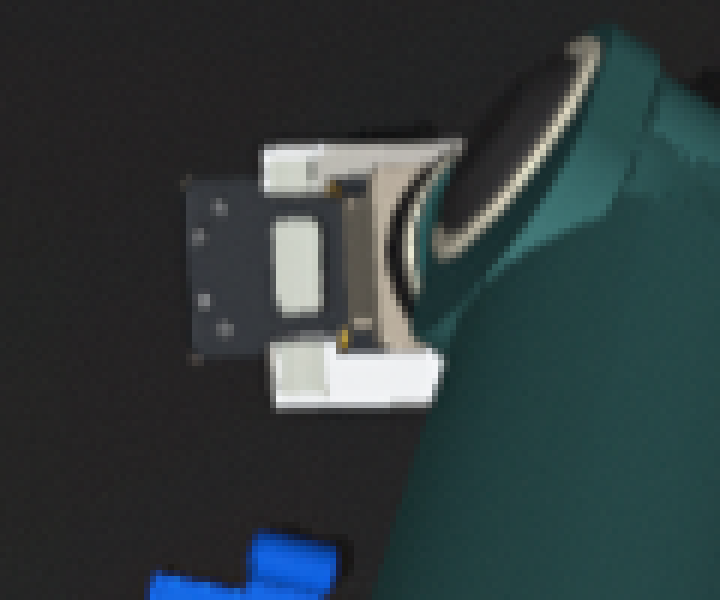

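```bash
cat >> fit.py <<'E'
def fitw(terms,p0,step=(.004,.004,.03)):
    f=lambda p: sum((w*(render(c,T(M,p),roi)-s)**2).sum() for c,M,s,roi,w in terms)
    p0=np.array(p0,float); st=np.array(step)
    for k in range(3):
        sim=np.vstack([p0]+[p0+np.eye(3)[i]*st[i]/(k+1)*(-1)**k for i in range(3)])
        r=minimize(f,p0,method='Nelder-Mead',options=dict(initial_simplex=sim,xatol=1e-5,fatol=1e-3,maxiter=300)); p0=r.x
    return r.x,r.fun
E
python3 - <<'E'
from fit import *
# top: weights: corners strips only
def go(img,f,p0,wfun,hi=190):
    pass
t0=cv2.imread('pics/top0.png'); t=cv2.imread('pics/gr2t.png')
roi=(205,275,380,440)
w=np.zeros((70,60)); w[205-205:225-205,384-380:402-380]=1; w[254-205:275-205,386-380:416-380]=1
g=np.clip((t[205:275,380:440].min(2).astype(float)-35)/(165),0,1)
print('top after',fitw([('top',FLAP[:2],g,roi,w)],[.4954,-.3866,.031]))
roi=(205,275,368,428); g0=np.clip((t0[205:275,368:428].min(2).astype(float)-35)/(165),0,1)
print('top before same',fitw([('top',FLAP[:2],g0,roi,w)],[.4954,-.3586,.031]))
s0=cv2.imread('pics/scene0.png'); s=cv2.imread('pics/gr2.png')
# scene: knuckle + lower edges: rows>=168 
for im,n,p0,roi in((s0,'before',[.4946,-.3586,.031],(150,205,170,240)),(s,'after',[.4954,-.3866,.031],(150,205,165,235))):
    r0,r1,c0,c1=roi; g=np.clip((im[r0:r1,c0:c1].min(2).astype(float)-40)/150,0,1)
    rr,cc=np.mgrid[r0:r1,c0:c1]; sh=0 if n=='before' else 1
    # keep border bands only: lower-left edge, lower right
    m=render('scene',T(FLAP[:2],p0),roi); band=cv2.dilate((m>.5).astype(np.uint8),np.ones((7,7)))-cv2.erode((m>.5).astype(np.uint8),np.ones((3,3)))
    w=(band>0)*(rr>(171-3*sh))
    print('scene',n,fitw([('scene',FLAP[:2],g,roi,w)],p0))
E
```

```text
top after (array([ 0.49522701, -0.38721633,  0.02449956]), np.float64(2.8416920383450734))
top before same (array([ 0.49410792, -0.35902865,  0.03008317]), np.float64(1.923659368138764))
scene before (array([ 0.49428952, -0.36091222,  0.04037049]), np.float64(15.882556401384083))
scene after (array([ 0.49457249, -0.38813897,  0.04872671]), np.float64(11.305182160707421))
```

```bash
cat >> h.py <<'E'
GAP=np.array([.5610,.1625,.110])
def tgt(dy=0,dx=0,dz=0,gap=None): return (GAP if gap is None else gap)+Rf(GA)@np.array([.0002+dx,-.054+dy,-.028+dz])
RT=Rz(GA+np.pi)
E
python3 - <<'E'
from h import *
s=env.sense(); p=s['ee_pos']
env.movel(np.r_[p[:2],.12],rate=.15)
s=env.sense(); print(s['t'],s['ee_pos'],s['wrist_force'],s['moment'],s['gripper_width'])
env.reach(tgt(dy=-.07,dz=.05),RT)
s=env.sense(); print(s['t'],s['ee_pos'],s['gripper_width'],s['joint_positions'].round(2))
env.movel(tgt(dy=-.045),RT,rate=.1); env.pause(.2)
s=env.sense(); print(s['t'],s['ee_pos'],tgt(dy=-.045),s['gripper_width'])
shot('scene','pp'); shot('top','ppt')
E
python3 -c "
import cv2
p=cv2.imread('pics/pp.png');cv2.imwrite('pics/ppc.png',cv2.resize(p[190:310,290:430],None,fx=5,fy=5,interpolation=0))"
```

```text
13.075 [ 0.49466607 -0.38617903  0.11888187] [ 0.74844858  0.06018726 -3.21932153] [-0.03607006  0.17260161 -0.03831659] 0.01349352529045754
14.6583 [0.56198411 0.03673875 0.13186262] 0.013587861104924605 [-0.03  0.39 -0.11  1.86  0.06  0.9  -1.74]
15.5667 [0.56222868 0.06316244 0.08269518] [0.5616554  0.06350197 0.082     ] 0.013871382174079643
```

View pics/ppc.png

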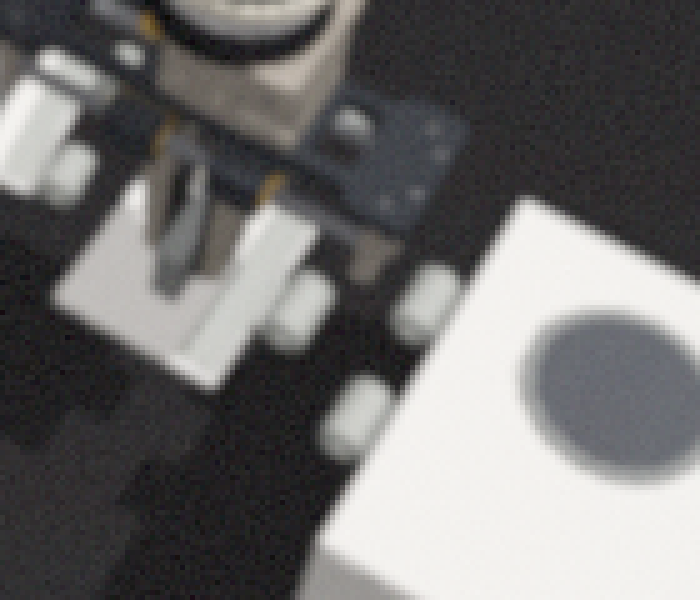

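View pics/ppt.png

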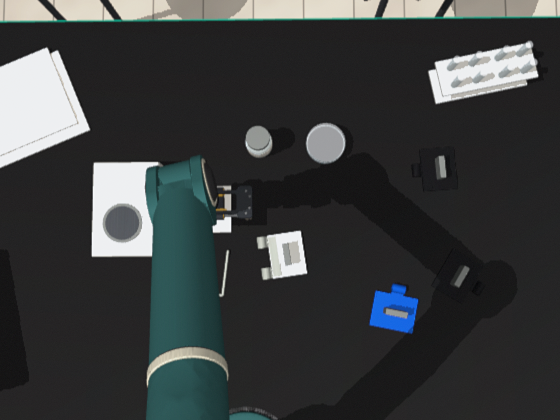

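```bash
cat > ov.py <<'E'
import sys
from fit import *
def ov(f,out,ee,yaw,roi=(215,295,300,395),k=8,tilt=None,boxp=(.56066,.24652,.0046)):
    r0,r1,c0,c1=roi; b=cv2.imread(f); m=cv2.resize(b[r0:r1,c0:c1],None,fx=k,fy=k,interpolation=cv2.INTER_CUBIC)
    A=np.array(ee)+[-.0002,0,.018]
    for P,col in [(x,(0,0,255)) for x in T(FLAP[:2]+FLAP[3:],[A[0],A[1],yaw,A[2]])]+[(x,(255,0,0)) for x in T(BOX[1:],boxp)]:
        h=cv2.convexHull(((proj('scene',P)-[c0,r0]+.5)*k-.5).astype(np.float32)); cv2.polylines(m,[np.round(h).astype(np.int32)],True,col,1)
    cv2.imwrite(out,m)
E
python3 - <<'E'
from ov import *
s=env.sense(); R=s['tcp_rot']; print(R.round(4).tolist())
ov('pics/pp.png','pics/ppo.png',s['ee_pos'],np.arctan2(-R[1,0],-R[0,0]))
X=cloud('scene',np.load('pics/pp.npy'))
# plate plane
I=cv2.imread('pics/pp.png').min(2)
F=X-(s['ee_pos']+[0,0,.018]); 
m=(abs(F[...,0])<.052)&(F[...,1]>-.042)&(F[...,1]<.018)&(abs(F[...,2]-.006)<.012)&(I>140)
q=F[m]; A=np.c_[q[:,:2],np.ones(len(q))]
for _ in range(3):
    c,*_=np.linalg.lstsq(A,q[:,2],rcond=None); k=abs(A@c-q[:,2])<.006; A,q=A[k],q[k]
print(len(q),c,q.min(0),q.max(0))
print('t',s['t'])
E
```

```text
[[-1.0, 0.001, 0.0041], [-0.0041, 0.0, -1.0], [-0.001, -1.0, -0.0]]
502 [-0.00520765  0.00398453  0.00647417] [-0.04720368 -0.04142466  0.00058538] [0.05020824 0.01795666 0.00996432]
t 15.6667
```

View pics/ppo.png

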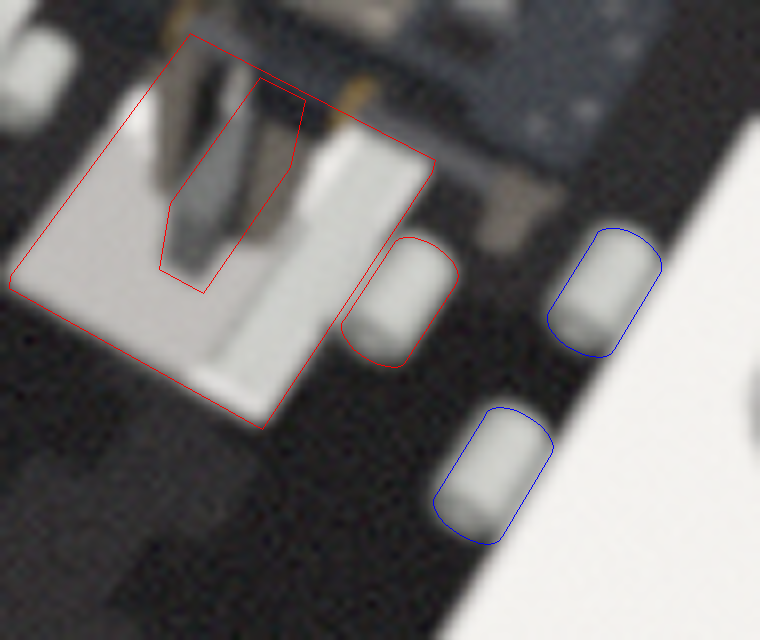

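The overlay fits both the flap's knuckle, at (400,300), and the box's knuckles, at (605,290) and (493,475), to about half a pixel, and the flap is level. Now I'll insert.

Run:
```python
from ov import *
env.movel(tgt(),RT,rate=.04); env.pause(.3)
s=env.sense(); R=s['tcp_rot']; print(s['t'],s['ee_pos'],tgt(),s['wrist_force'],s['moment'],s['gripper_width'])
shot('scene','in'); s=env.sense(); print(s['ee_pos'])
ov('pics/in.png','pics/ino.png',s['ee_pos'],np.arctan2(-R[1,0],-R[0,0]))
```

```text
17.2417 [0.56150813 0.10834918 0.0820284 ] [0.5614484  0.10850149 0.082     ] [ 0.27653498 -0.35571686 -1.43186379] [-0.05187953  0.17832678 -0.02182151] 0.01350658808705142
[0.56146729 0.10836469 0.08199345]
```

View pics/ino.png

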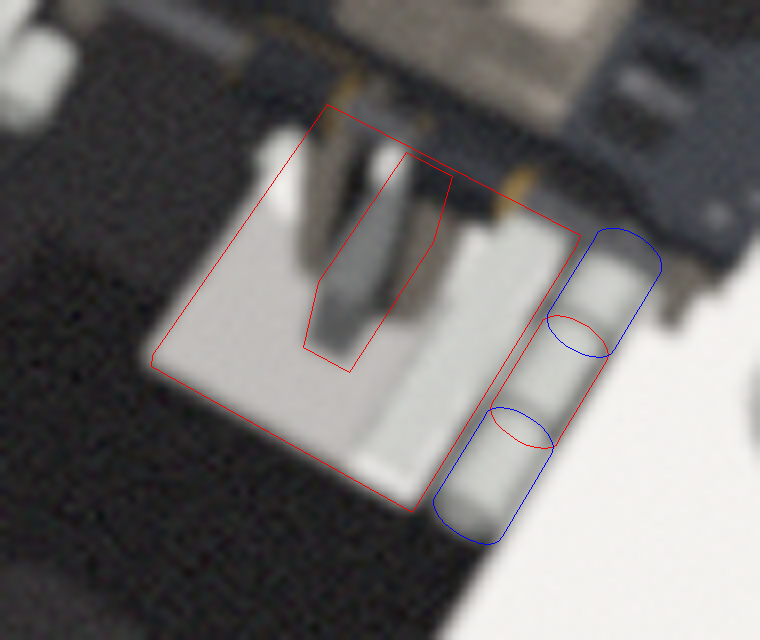

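```bash
cat > tubes.py <<'E'
from fit import *
from scipy.optimize import least_squares
def tubes(D,ee=None,ymid=.1625):
    out={}
    for n,lo,hi in(('x-',-.046,-.022),('mid',-.012,.012),('x+',.022,.046)):
        Q=[]
        for d in D:
            X=cloud('scene',d)-[.561,ymid,.11]
            m=(X[...,0]>lo)&(X[...,0]<hi)&(np.hypot(X[...,1],X[...,2])<.0145)&(np.hypot(X[...,1],X[...,2])>.006)&(X[...,1]<.011)
            Q.append(X[m])
        q=np.vstack(Q)
        r=least_squares(lambda p:np.hypot(q[:,1]-p[0],q[:,2]-p[1])-.01,[0,0],loss='soft_l1',f_scale=.002)
        out[n]=(len(q),(r.x*1000).round(2),np.round(np.std(r.fun)*1000,2))
    return out
E
python3 - <<'E'
from tubes import *
print('pre',tubes([np.load(f'pics/{n}.npy') for n in('scene0','gr','op','op2','gr2','pp','pre')]))
D=[np.load('pics/in.npy')]
for i in range(5): D.append(shot('scene',f'in{i}')[1])
print('in',tubes(D))
s=env.sense(); print(s['t'],s['ee_pos'],s['wrist_force'],s['moment'])
# knuckle at pp for reference: mid tube 45mm back
print('pp mid',tubes([np.load('pics/pp.npy')],ymid=.1625-.0454)['mid'])
I=[cv2.imread(f'pics/in{i}.png').astype(float) for i in range(5)]; m=np.mean(I,0)
# profile along the top of tubes
ts=np.arange(-.055,.056,.001)
for dy,dz in((0,.01),(-.005,.0087)):
    P=np.array([[.561+t-.0046*0,.1625+dy+.0046*t,.11+dz] for t in ts]); q=proj('scene',P).astype(np.float32)
    v=cv2.remap(m.mean(2).astype(np.float32),q[:,0].reshape(1,-1),q[:,1].reshape(1,-1),cv2.INTER_CUBIC)[0]
    print([(int(t*1000),int(a)) for t,a in zip(ts,v)])
E
```

```text
pre {'x-': (682, array([-0.64,  0.07]), np.float64(1.32)), 'mid': (0, array([0., 0.]), np.float64(nan)), 'x+': (759, array([-0.56, -0.04]), np.float64(1.29))}
in {'x-': (423, array([-0.75,  0.04]), np.float64(1.29)), 'mid': (615, array([-1.87, -0.14]), np.float64(1.24)), 'x+': (651, array([-0.54, -0.03]), np.float64(1.35))}
17.5417 [0.56142089 0.10850534 0.08198342] [ 0.39075658 -0.18579082 -2.85940434] [-0.03895509  0.159156    0.03386449]
pp mid (93, array([-1.57,  0.79]), np.float64(1.18))
[(-55, 47), (-54, 48), (-53, 51), (-52, 57), (-51, 68), (-49, 78), (-48, 88), (-47, 95), (-46, 98), (-45, 99), (-44, 98), (-43, 96), (-42, 95), (-41, 99), (-40, 106), (-39, 115), (-38, 130), (-37, 149), (-36, 163), (-35, 176), (-34, 189), (-33, 196), (-32, 201), (-31, 204), (-30, 205), (-29, 205), (-28, 205), (-27, 205), (-26, 205), (-25, 205), (-24, 205), (-23, 205), (-22, 202), (-21, 200), (-20, 195), (-19, 187), (-18, 178), (-17, 170), (-16, 166), (-15, 166), (-14, 171), (-13, 180), (-12, 188), (-11, 194), (-10, 200), (-9, 202), (-8, 203), (-7, 204), (-6, 205), (-5, 205), (-4, 205), (-3, 205), (-2, 205), (-1, 205), (0, 204), (0, 204), (1, 204), (2, 204), (3, 205), (4, 205), (5, 204), (6, 204), (7, 205), (8, 206), (9, 206), (10, 204), (11, 203), (12, 200), (13, 194), (14, 188), (15, 178), (16, 170), (17, 167), (18, 169), (19, 175), (20, 184), (21, 193), (22, 199), (23, 202), (24, 204), (25, 205), (26, 204), (27, 205), (28, 205), (29, 205), (30, 205), (31, 205), (32, 205), (33, 205), (34, 205), (35, 205), (36, 205), (37, 205), (38, 205), (39, 206), (40, 206), (41, 205), (42, 205), (43, 205), (44, 204), (45, 203), (46, 200), (47, 195), (48, 188), (49, 178), (50, 166), (51, 158), (52, 151), (53, 147), (54, 146), (55, 143)]
  ret = _var(a, axis=axis, dtype=dtype, out=out, ddof=ddof,
  arrmean = um.true_divide(arrmean, div, out=arrmean,
  ret = ret.dtype.type(ret / rcount)
```

```bash
python3 - <<'E'
from tubes import *
D=[np.load(f'pics/{n}.npy') for n in('in','in0','in1','in2','in3','in4')]
B=[np.load(f'pics/{n}.npy') for n in('scene0','gr','op','op2','gr2','pp','pre')]
def T2(D,lim,zmin):
    for n,lo,hi in(('x-',-.035,-.024),('mid',-.011,.011),('x+',.024,.044)):
        q=[]
        for d in D:
            X=cloud('scene',d)-[.561,.1625,.11]; m=(X[...,0]>lo)&(X[...,0]<hi)&(abs(X[...,1])<lim)&(X[...,2]>zmin)&(X[...,2]<.016); q.append(X[m])
        q=np.vstack(q)
        if len(q)<9: continue
        r=least_squares(lambda p:np.hypot(q[:,1]-p[0],q[:,2]-p[1])-.01,[0,0],loss='soft_l1',f_scale=.002); print(lim,zmin,n,len(q),(r.x*1000).round(2))
for l,z in((.009,.002),(.011,0),(.008,.004)): T2(D,l,z)
T2(B,.009,.002)
# image fit: averaged picture cross-tube profiles
m=np.mean([cv2.imread(f'pics/in{i}.png').astype(float) for i in range(5)],0).mean(2).astype(np.float32)
a=np.arange(-40,221,10)
for c in(-29,-26,-4,0,4,27,31,35):
    P=np.array([[.561+c/1000,.1625+.0046*c/1000-.01*np.cos(np.radians(t)),.11+.01*np.sin(np.radians(t))] for t in a]); q=proj('scene',P).astype(np.float32)
    print(c,cv2.remap(m,q[:,0].reshape(1,-1),q[:,1].reshape(1,-1),cv2.INTER_CUBIC)[0].astype(int))
E
python3 -c "
import cv2
p=cv2.imread('pics/in4.png');cv2.imwrite('pics/inz.png',cv2.resize(p[238:290,348:392],None,fx=13,fy=11.5,interpolation=cv2.INTER_CUBIC))"
```

```text
0.009 0.002 x- 220 [-1.24  0.06]
0.009 0.002 mid 422 [-1.48 -0.11]
0.009 0.002 x+ 432 [-1.05 -0.1 ]
0.011 0 x- 254 [-0.82  0.11]
0.011 0 mid 477 [-1.42 -0.13]
0.011 0 x+ 515 [-0.61 -0.04]
0.008 0.004 x- 183 [-1.32  0.08]
0.008 0.004 mid 379 [-1.43 -0.08]
0.008 0.004 x+ 377 [-1.15 -0.11]
0.009 0.002 x- 248 [-0.92 -0.08]
0.009 0.002 x+ 511 [-0.94 -0.18]
-29 [160 157 151 144 141 139 140 152 166 180 189 197 202 205 205 202 197 185
 174 164 164 169 174 177 172 166 158]
-26 [152 142 136 133 133 136 143 153 166 179 190 197 202 205 205 202 196 185
 172 165 167 172 174 175 169 154 143]
-4 [185 175 164 159 157 157 157 159 166 177 186 195 201 205 206 204 197 180
 154 136 134 140 148 149 142 135 134]
0 [186 178 168 161 158 157 158 163 168 179 188 197 202 204 205 204 194 180
 154 136 133 142 148 149 145 136 134]
4 [169 169 165 162 160 159 159 164 170 182 192 197 202 205 205 202 195 180
 156 136 135 143 149 151 144 133 129]
27 [185 171 157 144 138 135 140 149 161 175 187 193 200 205 206 204 198 184
 171 165 168 174 176 177 174 168 166]
31 [187 172 158 146 139 139 142 150 165 176 188 196 201 205 206 204 198 185
 172 166 168 174 179 179 175 170 164]
35 [188 177 160 148 140 139 145 152 167 179 191 198 202 205 206 204 198 185
 172 167 168 175 178 180 174 168 163]
```

View pics/inz.png

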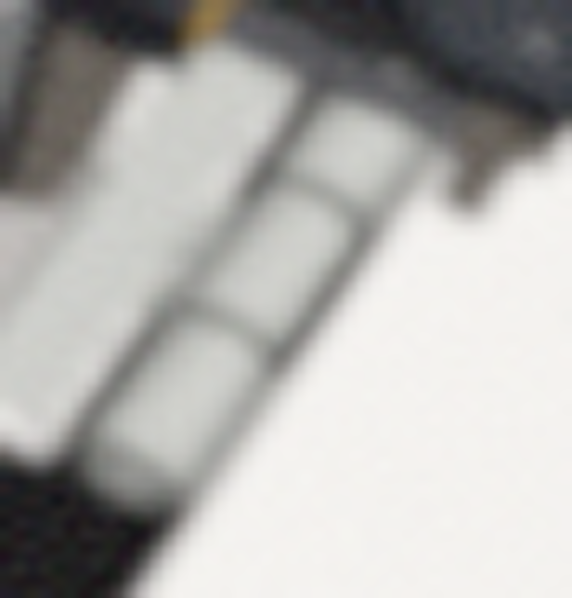

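The three tubes sit in one line, at about (365,140), (285,250) and (185,390) in the zoom, with equal gaps between them. Depth and shading both put the flap's knuckle about 0.3 mm short in y, so I'll nudge it by that, let it settle, check again and hand in.

Run:
```python
from tubes import *
env.movel(tgt(dy=.0003),RT,rate=.02); env.pause(1.0)
s=env.sense(); print(s['t'],s['ee_pos'],s['wrist_force'],s['moment'],s['gripper_width'],abs(s['joint_velocities']).max(),s['tcp_rot'].round(4).tolist())
D=[shot('scene',f'f{i}')[1] for i in range(4)]
print(tubes(D))
m=np.mean([cv2.imread(f'pics/f{i}.png').astype(float) for i in range(4)],0).mean(2).astype(np.float32)
a=np.arange(30,171,10)
for c in(-27,0,31):
    P=np.array([[.561+c/1000,.1625+.0046*c/1000-.01*np.cos(np.radians(t)),.11+.01*np.sin(np.radians(t))] for t in a]); q=proj('scene',P).astype(np.float32)
    print(c,cv2.remap(m,q[:,0].reshape(1,-1),q[:,1].reshape(1,-1),cv2.INTER_CUBIC)[0].round(1))
X=cloud('scene',D[0]); I=cv2.imread('pics/f0.png').min(2)
F=X-(s['ee_pos']+[0,0,.018]); k=(abs(F[...,0])<.052)&(F[...,1]>-.042)&(F[...,1]<.018)&(abs(F[...,2]-.006)<.012)&(I>140)
q=F[k]; A=np.c_[q[:,:2],np.ones(len(q))]
for _ in range(3):
    c,*_=np.linalg.lstsq(A,q[:,2],rcond=None); kk=abs(A@c-q[:,2])<.006; A,q=A[kk],q[kk]
print('plane',c)
```

```text
18.7917 [0.56144096 0.10882507 0.08200697] [-0.64743611  0.52888895 -2.40863721] [ 0.01032055  0.15572101 -0.01799584] 0.013876413927905819 0.0018950173041393503 [[-1.0, 0.0, 0.0047], [-0.0047, 0.0, -1.0], [-0.0, -1.0, -0.0]]
{'x-': (280, array([-0.65, -0.17]), np.float64(1.19)), 'mid': (419, array([-1.47,  0.02]), np.float64(1.32)), 'x+': (440, array([-0.5 , -0.01]), np.float64(1.33))}
-27 [152.2 166.8 178.4 190.6 198.1 201.5 205.6 205.9 203.2 196.6 185.4 171.6
 165.4 166.8 173.3]
0 [160.  165.6 176.2 187.2 196.  201.4 204.6 206.7 204.8 196.9 185.  161.
 142.2 137.1 144.5]
31 [150.3 165.7 176.6 188.3 195.7 201.  205.  206.7 204.1 197.7 186.2 173.
 166.5 168.4 173.3]
plane [-0.00777109  0.0010017   0.00620833]
```

View pics/f3.png

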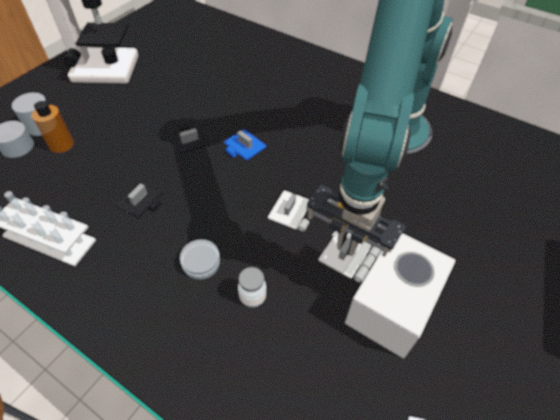

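```bash
python3 -c "
from h import *
workorder.finish_job(); print('done')"
```

```text
the job is handed in; nothing more can be done
done
```

The job is handed in: the white single-knuckle flap is held by its handle alone, level, with its knuckle in the gap between the box's two knuckles. The clock stood at about 19 s of the 34 s allowed.

**First grasp:** it closed on air above the handle and touched nothing, because the true fingertips sit about 31 mm behind the reported TCP. I released, went lower and gripped. As intended, closing the jaws slid the flap about 28 mm along the bench first, which kept the finger clear of its knuckle.

**Last checks:**
- **Alignment:** the shading profiles of the three knuckles match to within a fraction of a millimetre, and the x gaps look even. Heights agree to about 0.2 mm.
- **Disagreement:** one depth fit still put the flap's knuckle 0.8–0.9 mm short in y. I put this down to bias from the flap's plate beside the knuckle, because an earlier stricter fit showed about 0.3 mm, which I then corrected. I did not rerun the stricter fit after the correction.
- **Level:** the plate was within about 0.5°.
- **Carried by the grip:** the wrist felt about the flap's weight (roughly 2.4 N down, noisy) with sideways forces under 1 N. The grip was 45 N at 13.9 mm opening and the arm was still.
- **Other things:** the last picture shows the spare, jar, dishes and look-alikes where they were. The arm hid the pin there, but it was in place in the top picture taken just before insertion.

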